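Screw the hold-down ring onto the tube mixer's post

TASK

Put the loose metal hold-down ring, the same way up, on the tube mixer's threaded post and screw it down clockwise, counting the turn: it meets the tube plate, carries it down until the plate is home on its mount, and then turning becomes clearly stiffer. Leave it snug there, so that it keeps clamping the plate when you let go, but do not force it or lean on the plate, which would crack; leave the other things on the bench alone.

Things in the scene. Friction and masses are not known exactly. Their poses are not given: they have to be found in the camera images.
- ring_center (a point): Centre, half-way up, of the loose bare-metal hold-down ring (0.1 kg): a short tube standing on the bench, 50 mm outside with fine vertical ribs, bore 32 mm, 34 mm high, open at both ends; z up along its bore. In the bore are three lugs 120 degrees apart, 8 mm above its lower rim, reaching in to a 21 mm circle. Grip it across the outside, in its upper half.
- ring_dot (a point): A dark dot on the ring's top rim, 20.5 mm from its axis; shows how far the ring has turned.
- post_top (a point): Top end, on the axis, of the upright metal post fixed in the middle of the mixer, 119 mm above the bench. From the top down: a tapered nose (10 mm across at the tip, 19 mm across after 7 mm), a plain part 19 mm across, and from 16 mm below the top the thread.
- thread_top (a point): On the post's axis where the thread begins, 18 mm below the post's top: coarse right-hand three-start thread, 29 mm outside, lead 24 mm a turn (3.8 mm down per rad). Clockwise from above screws down. Lowered on at any yaw, the ring rests on the thread with its rim 5 to 13 mm below this point; then a third of a turn to a whole turn and a little, 1.5 mm of play included, makes it stiff.
- plate_face (a point): Centre of the upper face of the round white tube plate (184 mm across) around the post, 72 to 87 mm above the bench. Flat out to 72 mm from the axis, where tubes stand 8 mm high. The plate is a light push fit: it stands 0.5 to 8.5 mm proud, which cannot be seen; about 4 N slides it down until it is home on a rubber pad (30 N per mm). It cracks above 60 N.
- plate_rim (a point): A point on the plate's upper face, 88 mm from the axis. How it feels: turning the ring takes under 0.15 N m until the plate is home; then it climbs, by 0.005 to 0.012 (read standing still, it sticks and slips) or 0.015 N m (turning) per N of clamping. A clear rise over small steps, to 0.15 to 0.25 N m standing, is snug and stays; 0.1 rad more adds 6 to 9 N.
- mixer: The tube mixer, fixed to the bench: round white housing 176 mm across, 55 mm high, carrying the tube plate and the post; origin on the bench under the post's axis, z up; a small grey control block stands out at its -x side.
- rack: Bystander: white tube rack 70 x 206 x 60 mm with glass tubes to 101 mm high; origin at the middle of its underside.
- jar: Bystander: glass jar 76 mm across, 88 mm high, with wooden sticks to 165 mm high; origin at the middle of its underside.
- tipbox: Bystander: plain blue lidded box 94 x 124 x 79 mm; origin at the middle of its underside.
- bottle: Bystander: amber bottle 42 mm across, 85 mm high; origin at the middle of its underside.

How it is judged:
On the way, in this order (a step that is already met when the one before it is completed fails the run):
1. the ring is upright around the post, down at the thread, not yet on the plate (horizontal distance between ring_center and post_top below 0.003 m and angle between ring_center's own z axis and vertical below 0.07 rad and z of ring_center in the frame of post_top below 0 m), for 0.1 s.
2. the ring, screwed down, presses the tube plate home (horizontal distance between ring_center and post_top below 0.003 m and angle between ring_center's own z axis and vertical below 0.07 rad and z of ring_center in the frame of plate_face below 0.018 m and contact force between ring and plate above 6 N), for 0.1 s.
At the end, for the whole second after the job is handed in: The ring stands upright (within 4 degrees) around the post (axes within 3 mm), its lower rim flat on the tube plate (within 1 mm), the plate home on its mount and still clamped with more than 6 N after it is let go, at rest (all of step 2 and linear speed of ring below 0.01 m/s); the robot touches nothing.
It fails at once if the tube plate is loaded with more than 60 N by the ring (contact force between ring and plate above 60 N).
It fails at once if the robot itself bears on the tube plate with more than 15 N (contact force between any of the fingers, the arm and plate above 15 N).
It fails at once if the rack, jar, box or bottle is moved more than 20 mm or tipped (distance of any of rack, jar, tipbox, bottle from where it was at the start of the episode above 0.02 m or angle between any of rack, jar, tipbox, bottle's own z axis and vertical above 0.3 rad).
It also fails if it takes over 72 s, if anything falls off the work surface, if the arm or the gripper's body presses on something with over 40 N, if the wrist force passes 120 N, or if a joint passes its speed limit or range.

ROBOT

A 6-joint arm with a two-finger parallel gripper is mounted at the origin on the work surface. World frame = base frame: x ahead of the robot, y to its left, z up, the work surface at z = 0. Lengths are in m, angles in rad, forces in N, time in s.
With the tool pointing down it reaches from about 0.225 to 0.875 m from the base axis. Payload 3.4 kg.
Tool frame: the origin (TCP) lies midway between the tips of the shut fingers; the grasp point (between the pads) lies behind it (manip.grip_point_offset is the z of the grasp point in the tool frame, in m); z points along the fingers, x is the direction in which the jaws open and shut, and the axes are right-handed (so a half turn about z gives the same grasp; the last joint's range is limited). The gripper opens to 85 mm and grips with 20 to 120 N. Pads are 22 mm wide; open, the fingers measure 114 mm over their backs; the gripper's body (76 mm by 85 mm) begins 54 mm behind the grasp point. The pads swing forward as they close: fully open they stand 13 mm farther back than shut.
Start: joints at [1.193, 0.276, 1.505, -0, 1.361, -0.121], TCP at [0.146, 0.556, 0.231] pointing down, gripper open.
Joint ranges: [-2.89, 2.89], [-0.75, 2.08], [0.22, 2.7], [-1.18, 4.32], [0.11, 2.71], [-2.7, 2.7]. Speed limits (rad/s): [2.57, 2.57, 3.14, 3.14, 3.14, 3.14].

INTERFACE

Orientations are given as a unit quaternion [w, x, y, z].
In Python, from rig import manip, eyes, recognise, regions_of, mark_of gives the robot as it stands.
- The arm moves only by the shell command python3 -m inch 'ROWS' [FORCE]. ROWS is JSON, a list of rows, each a list of 5 numbers: the gripper command: -1 is shut, 1 is fully open, values between are in proportion, then the shift along the tool's x, y, z in mm, then the turn about the tool's z in degrees. A call has 1 to 20 rows; each row shifts and turns the pose as measured when the row begins, along the tool's axes as they then stand; what a row does not reach is not made up. A row lasts 1/12 s, in which the tool goes at most 41.7 mm and 7.16 degrees, less where a joint would pass 70% of its speed; a pose out of reach is approached as far as the arm can. A call with a gripper value outside its range is refused whole. The fingers move at their own pace and stop on an object; FORCE is the grip in N (left out, the last holds). Time passes only in rows, so rows that do not move let the fingers close. It gives the time, the measured TCP pose, the force and the opening at its end, in the units of the state.
- manip.get_state(): the state, without advancing time (a new reading comes with each control period).
- eyes.get_image(name): name is "scene" or "side" or "wrist"; returns a dict with "frame" (420x560x3 uint8, red, green, blue), "K" (3x3 intrinsics, pixels), "k1" (the pictures are not rectified: a ray, as slopes to the right and down, at radius r is drawn at 1 + k1 r^2 times it, then the intrinsics apply), "rvec" (rotation vector, rad) and "tvec" (3), from world to camera coordinates, as OpenCV has them; the wrist camera has in their place "mount" (4x4, takes a point from camera to tool coordinates, whose origin is the TCP and whose axes are the tool frame's). Camera axes: x right, y down, z forward; pixel columns grow to the right and rows downward; lengths in m; the calibration is good to about 2 mm. A picture is of the moment at which its call begins: read the wrist's pose just before it. There is no depth.
- manip.sign_off(): hands the job in, once; it reports no verdict.
Trained networks look in a picture, given as the dict that the camera call returned (one of the last four; its "shot" number tells which), for a name from the list of things; names that differ only in an ending like _2 or _b are one class to them, and where a whole thing is asked for, a point or a joint stands for the part that bears it (a point fixed in the world has none). Each returns a list of dicts, best first, with "confidence" (0 to 1); they miss things now and then, are a little off and sometimes report something else, mostly with a low value. They report only what shows in the picture. A call takes as long as a camera call.
- recognise(picture, target): "bbox" ([left, top, width, height] in pixels, round what is visible of it).
- regions_of(picture, target): "mask" (420x560 bool, what is visible of it) and "bbox" ([left, top, width, height] in pixels, round what is visible of it).
- mark_of(picture, target): "point" ([row, column] in pixels: a listed point, or the origin of a listed thing).
The state is a dict: "clock": time; "qpos": joint angles; "qd": joint speeds; "effort": joint torques, N m; "position": TCP position; "ee_rot": TCP orientation; "contact_force": force on the tool from outside, world axes, zero at the start; "moment": the same for the moment, N m; "width": finger opening in m.
Only numpy, scipy, OpenCV 4.12 (cv2) and the standard library are available. Lean on these libraries where they do the work, as an engineer would, in place of code of your own. Each camera call takes 0.05 s, during which the arm holds its last target.

## Working session

There is one attempt and no reset: what is moved stays moved. The work goes in short steps, Python scripts to look and compute and a shell command to move; the robot and the scene stay as the last step left them, time stands still between calls to the robot, and variables do not carry over. Pictures are saved under pics/ and viewed, and the job is handed in when it is done.

```bash
ls; mkdir -p pics; cat > h.py <<'E'
import numpy as np,cv2
from scipy.spatial.transform import Rotation as R
from rig import manip, eyes, recognise, regions_of, mark_of
def quatR(q): return R.from_quat([q[1],q[2],q[3],q[0]]).as_matrix()
def shot(n,save=None):
    s=manip.get_state(); p=eyes.get_image(n)
    if n=="wrist":
        T=np.eye(4);T[:3,:3]=quatR(s["ee_rot"]);T[:3,3]=s["position"]
        M=T@np.array(p["mount"])
    else:
        Rm=cv2.Rodrigues(np.array(p["rvec"],float))[0]
        M=np.eye(4);M[:3,:3]=Rm.T;M[:3,3]=-Rm.T@np.array(p["tvec"]).ravel()
    p["M"]=M
    if save: cv2.imwrite("pics/"+save,p["frame"][:,:,::-1])
    return p
def ray(p,rc):
    K=np.array(p["K"]);k=p["k1"]
    d=cv2.undistortPoints(np.array([[[rc[1],rc[0]]]],float),K,np.array([k,0,0,0.])).ravel()
    v=p["M"][:3,:3]@np.array([d[0],d[1],1]);return p["M"][:3,3],v/np.linalg.norm(v)
def atz(p,rc,z):
    o,v=ray(p,rc);return o+v*(z-o[2])/v[2]
def proj(p,X):
    c=np.linalg.inv(p["M"])@np.append(X,1);x,y=c[:2]/c[2];f=1+p["k1"]*(x*x+y*y);K=np.array(p["K"])
    return np.array([K[1,1]*y*f+K[1,2],K[0,0]*x*f+K[0,2]])
def tri(rs):
    A=np.zeros((3,3));b=np.zeros(3)
    for o,v in rs:
        P=np.eye(3)-np.outer(v,v);A+=P;b+=P@o
    X=np.linalg.solve(A,b);return X,[np.linalg.norm(np.cross(X-o,v)) for o,v in rs]
E
python3 - <<'E'
from h import *
np.set_printoptions(precision=4,suppress=True)
s=manip.get_state();print(s["position"],s["ee_rot"],s["width"],manip.grip_point_offset,s["clock"])
zs=dict(ring_center=.017,ring_dot=.034,post_top=.119,thread_top=.101,plate_face=.08,mixer=0,rack=0,jar=0,tipbox=0,bottle=0)
acc={}
for n in ["scene","side","wrist"]:
    p=shot(n,n+"0.png")
    print(n,p["M"][:3,3])
    for t,z in zs.items():
        m=mark_of(p,t)
        for q in m[:2]: print(n,t,np.round(q["point"],1),round(q["confidence"],2),atz(p,q["point"],z))
        if m: acc.setdefault(t,[]).append(ray(p,m[0]["point"]))
for t,r in acc.items():
    if len(r)>1: print(t,*tri(r))
E
```

```text
pics
[0.1458 0.5556 0.2304] [ 0.0005  0.7918  0.6108 -0.0008] 0.08561462459731213 -0.0187 0.0
scene [1.1395 0.1136 0.7911]
scene ring_center [187.1 182.4] 0.81 [ 0.5741 -0.2293  0.017 ]
scene ring_dot [182.7 195.8] 0.96 [ 0.5688 -0.1977  0.034 ]
scene ring_dot [196.1 395.4] 0.52 [0.5123 0.2236 0.034 ]
scene post_top [188.2 399. ] 0.97 [0.5621 0.2166 0.119 ]
scene thread_top [192.3 394.2] 0.82 [0.5589 0.2109 0.101 ]
scene plate_face [202.2 391.7] 0.9 [0.5672 0.2109 0.08  ]
scene rack [294.1 267.8] 0.77 [0.7733 0.009  0.    ]
scene jar [263.  151.7] 0.71 [ 0.7581 -0.231   0.    ]
scene tipbox [307.6 401.1] 0.82 [0.7471 0.2582 0.    ]
scene tipbox [264.4 151. ] 0.4 [ 0.7614 -0.2312  0.    ]
scene bottle [244.8 275.2] 0.76 [ 0.6636 -0.0017  0.    ]
side [ 0.529  -0.8027  0.6497]
side ring_center [324.3 262.2] 0.84 [ 0.5693 -0.2266  0.017 ]
side ring_center [190.8 311.8] 0.54 [0.74   0.2339 0.017 ]
side ring_dot [311.7 255.4] 0.72 [ 0.5582 -0.2105  0.034 ]
side post_top [164.6 248.1] 0.64 [0.569  0.2058 0.119 ]
side thread_top [168.2 245.4] 0.97 [0.5625 0.2211 0.101 ]
side plate_face [176
[... 737 characters left out ...]
2148 0.1178] [np.float64(0.004333104760308027), np.float64(0.004333104760307941)]
thread_top [0.5626 0.2105 0.1062] [np.float64(0.0005780096193090929), np.float64(0.0005780096193091349)]
plate_face [0.5675 0.2111 0.0818] [np.float64(0.0009552260988027773), np.float64(0.0009552260988028014)]
rack [ 0.7715  0.0087 -0.0033] [np.float64(0.000247601418431592), np.float64(0.0002476014184316499)]
jar [ 0.7566 -0.2311 -0.0012] [np.float64(0.0009768838250544518), np.float64(0.0009768838250543029)]
tipbox [0.7475 0.2581 0.0012] [np.float64(0.0002517660988553003), np.float64(0.00025176609885536823)]
bottle [ 0.658  -0.0033 -0.0099] [np.float64(0.00037853915102670015), np.float64(0.0003785391510268742)]
```

View pics/scene0.png

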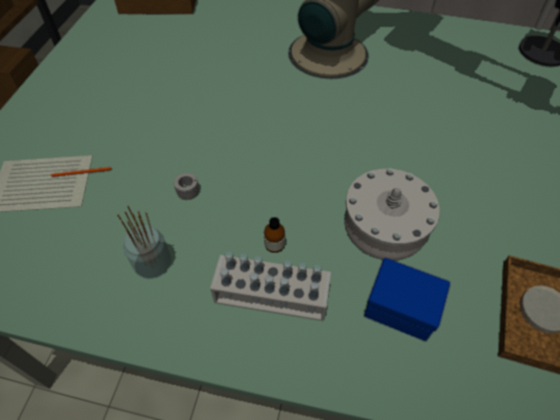

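View pics/side0.png

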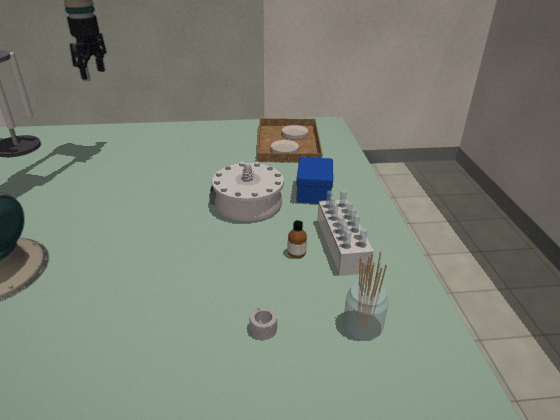

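View pics/wrist0.png

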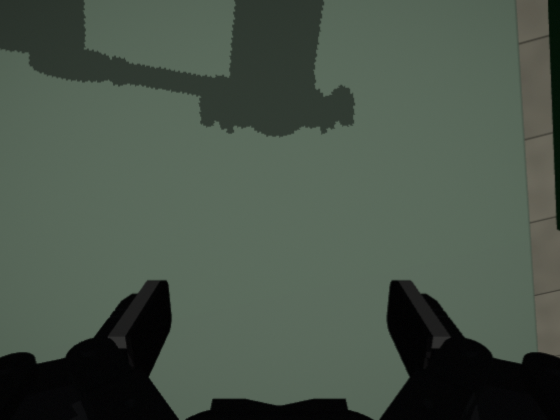

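```bash
python3 - <<'E'
from h import *
np.set_printoptions(precision=4,suppress=True)
s=manip.get_state();T=quatR(s["ee_rot"]);print(T)
p=eyes.get_image("wrist");print(np.array(p["mount"]),p["K"],p["k1"])
for t in ([.571,-.2286,.22],[.566,.214,.25]):
  print(t,T.T@(np.array(t)-s["position"])*1000)
E
```

```text
[[ 0.254   0.9672  0.0001]
 [ 0.9672 -0.254   0.0001]
 [ 0.0001  0.     -1.    ]]
[[ 1.      0.      0.0005 -0.0002]
 [-0.0002  0.952   0.3062 -0.0777]
 [-0.0005 -0.3062  0.952  -0.1432]
 [ 0.      0.      0.      1.    ]] [[375.3891   0.     278.688 ]
 [  0.     375.3891 211.2448]
 [  0.       0.       1.    ]] 0.0033531399005380116
[0.571, -0.2286, 0.22] [-651.1062  610.332    11.2563]
[0.566, 0.214, 0.25] [-224.2905  493.0656  -18.6886]
```

```bash
python3 -m inch '[[1,-16,35,0,0],[1,-16,35,0,0],[1,-16,35,0,0],[1,-16,35,0,0],[1,-16,35,0,0],[1,-16,35,0,0],[1,-16,35,0,0],[1,-16,35,0,0],[1,-16,35,0,0],[1,-16,35,0,0],[1,-16,35,0,0],[1,-16,35,0,0],[1,-16,35,0,0],[1,-16,35,0,0],[1,0,0,0,0]]'
cat > look.py <<'E'
import sys
from h import *
np.set_printoptions(precision=4,suppress=True)
n=sys.argv[1];p=shot("wrist",n+".png")
zs=dict(ring_center=.017,ring_dot=.034,post_top=.119,thread_top=.101,plate_face=.08,mixer=0)
for t in sys.argv[2:]:
    z=zs[t]
    for q in mark_of(p,t)[:2]: print(t,np.round(q["point"],1),round(q["confidence"],2),atz(p,q["point"],z))
s=manip.get_state();T=quatR(s["ee_rot"]);print(s["position"],s["qpos"],s["clock"],s["contact_force"],s["width"]);print(T)
E
python3 look.py w1 post_top thread_top plate_face
```

```text
clock: 2.95
position: [0.5828, 0.2038, 0.2297]
ee_rot: [-0.0, 0.789, 0.614, 0.004]
contact_force: [-0.2, -0.2, -0.0]
width: 0.0852
post_top [183.4 285.1] 0.63 [0.5687 0.2127 0.119 ]
thread_top [178.4 278.2] 0.65 [0.5681 0.208  0.101 ]
plate_face [170.1 280.1] 0.76 [0.5667 0.21   0.08  ]
[0.5759 0.2093 0.2301] [ 0.2296  0.3321  1.4253  0.0092  1.3826 -1.1008] 3.15 [-0.2013 -0.1167  0.1946] 0.08538359239930636
[[ 0.2397  0.9708 -0.0005]
 [ 0.9708 -0.2397  0.0092]
 [ 0.0088 -0.0027 -1.    ]]
```

View pics/w1.png

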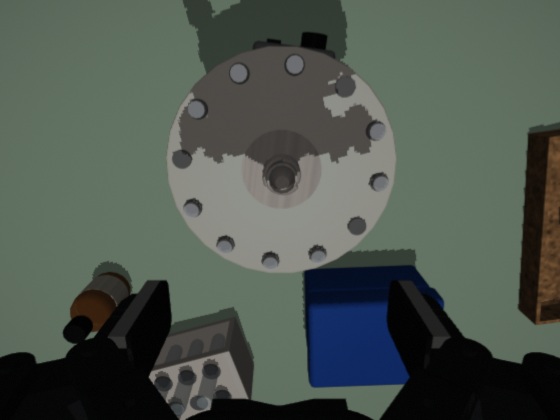

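```bash
python3 look.py w2 post_top thread_top plate_face; python3 look.py w2 post_top thread_top plate_face; python3 - <<'E'
import cv2
i=cv2.imread('pics/w2.png')[130:230,230:340];cv2.imwrite('pics/w2c.png',cv2.resize(i,None,fx=5,fy=5,interpolation=cv2.INTER_CUBIC))
E
```

```text
post_top [193.6 278.8] 0.7 [0.5672 0.2125 0.119 ]
thread_top [187.6 275.6] 0.71 [0.5669 0.2103 0.101 ]
plate_face [177.8 275.5] 0.73 [0.5642 0.2109 0.08  ]
[0.5757 0.21   0.2307] [ 0.2312  0.3311  1.4254  0.0087  1.3821 -1.1011] 3.35 [ 0.444  -0.3904 -0.8919] 0.08573331071313717
[[ 0.2378  0.9713  0.001 ]
 [ 0.9713 -0.2378  0.009 ]
 [ 0.0089 -0.0012 -1.    ]]
post_top [196.2 278. ] 0.65 [0.569  0.2121 0.119 ]
thread_top [190.7 269.9] 0.71 [0.5683 0.2062 0.101 ]
plate_face [180.3 274.6] 0.74 [0.5661 0.2103 0.08  ]
[0.5763 0.2095 0.2306] [ 0.2303  0.3316  1.4248  0.0085  1.382  -1.1012] 3.55 [-0.3377  0.4325  0.2951] 0.0857424843263898
[[ 0.2386  0.9711  0.0012]
 [ 0.9711 -0.2386  0.0088]
 [ 0.0088 -0.0009 -1.    ]]
```

View pics/w2c.png

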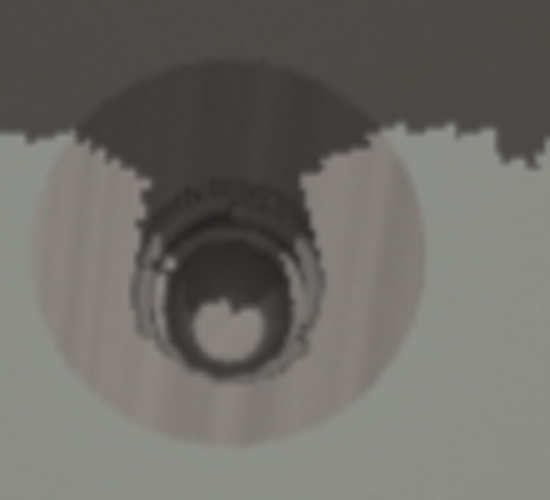

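```bash
python3 - <<'E'
from h import *
np.set_printoptions(precision=4,suppress=True)
p=shot("wrist","w3.png")
g=cv2.cvtColor(p["frame"],cv2.COLOR_RGB2GRAY)
pt=mark_of(p,"post_top")[0]["point"];print(pt)
print(atz(p,(196,275.6),.119),atz(p,(180.6,275.8),.08),atz(p,(180.6,275.8),.074),atz(p,(180.6,275.8),.086))
for n in ["plate_face"]:
  m=regions_of(p,n)
  for q in m[:2]:
    print(q["bbox"],q["confidence"]); 
    c=max(cv2.findContours(q["mask"].astype(np.uint8),cv2.RETR_EXTERNAL,cv2.CHAIN_APPROX_NONE)[0],key=len).reshape(-1,2)
    for z in (.074,.08,.086):
      X=np.array([atz(p,(y,x),z)[:2] for x,y in c]);
      A=np.c_[2*X,np.ones(len(X))];s=np.linalg.lstsq(A,(X**2).sum(1),rcond=None)[0];print(z,s[:2],np.sqrt(s[2]+s[:2]@s[:2]))
i=p["frame"][130:230,230:340,::-1];cv2.imwrite('pics/w3c.png',cv2.resize(i,None,fx=5,fy=5,interpolation=cv2.INTER_CUBIC))
E
```

```text
[193.0, 275.7]
[0.5691 0.21   0.119 ] [0.5672 0.2107 0.08  ] [0.5685 0.2104 0.074 ] [0.5658 0.211  0.086 ]
[161.5, 56.0, 226.2, 227.4] 0.64
0.074 [0.5682 0.2103] 0.09193122260363802
0.08 [0.5669 0.2106] 0.09009184623699441
0.086 [0.5655 0.2109] 0.08825246987034883
```

View pics/w3c.png

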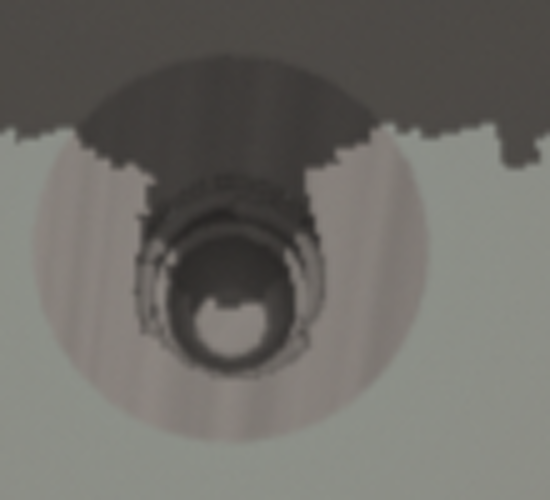

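```bash
python3 -m inch '[[1,-35,8.2,0,0],[1,-35,8.2,0,0],[1,-35,8.2,0,0],[1,-35,8.2,0,0],[1,-35,8.2,0,0],[1,-35,8.2,0,0],[1,-35,8.2,0,0],[1,-35,8.2,0,0],[1,-35,8.2,10,0],[1,-35,8.2,20,0],[1,-35,8.2,20,0],[1,-25,8,20,0],[1,0,0,10,0],[1,0,0,0,0],[1,0,0,0,0],[1,0,0,0,0]]'
python3 look.py w4 ring_center ring_dot
```

```text
clock: 5.03
position: [0.5785, -0.2282, 0.1447]
ee_rot: [-0.0, 0.786, 0.619, 0.007]
contact_force: [0.5, -0.2, 0.1]
width: 0.0855
ring_center [185.6 277.3] 0.68 [ 0.5694 -0.2257  0.017 ]
ring_dot [179.4 307.7] 0.75 [ 0.5658 -0.2033  0.034 ]
[ 0.5792 -0.2279  0.1457] [-0.4943  0.3974  1.5399  0.0139  1.1968 -1.8347] 5.1833 [ 0.2108 -0.1582 -0.0195] 0.08528497007780737
[[ 0.2332  0.9723  0.0128]
 [ 0.9724 -0.2333  0.0079]
 [ 0.0106  0.0106 -0.9999]]
```

View pics/w4.png

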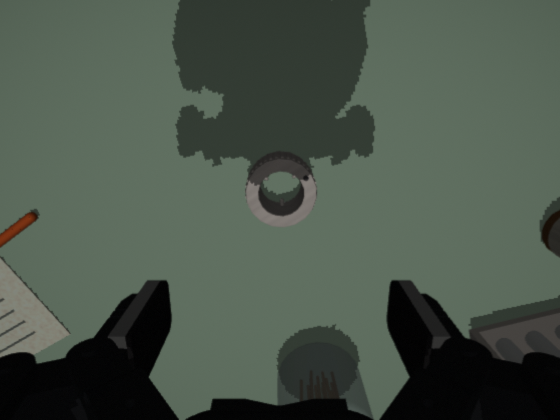

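```bash
cat > ringfit.py <<'E'
from h import *
from scipy.optimize import minimize
np.set_printoptions(precision=4,suppress=True)
p=shot("wrist","w5.png")
m=regions_of(p,"ring_center")[0];print(m["confidence"],m["bbox"])
mk=m["mask"].astype(np.uint8)
c=cv2.convexHull(max(cv2.findContours(mk,cv2.RETR_EXTERNAL,cv2.CHAIN_APPROX_NONE)[0],key=len)).reshape(-1,1,2)
M0=np.zeros_like(mk);cv2.fillPoly(M0,[c.astype(np.int32)],1)
th=np.linspace(0,2*np.pi,60)
S=8
def hull(x,y):
    P=np.array([proj(p,[x+.025*np.cos(t),y+.025*np.sin(t),z])[::-1] for z in(0,.034) for t in th],np.float32)
    return cv2.convexHull(P)
def f(v):
    h=hull(*v);A=np.zeros(mk.shape,np.uint8);cv2.fillPoly(A,[np.round(h*16).astype(np.int32)],255,cv2.LINE_AA,4)
    return np.abs(A/255.-M0).sum()
r=minimize(f,[.5694,-.2257],method="Nelder-Mead",options=dict(initial_simplex=[[.5694,-.2257],[.574,-.2257],[.5694,-.23]]))
print(r.x,r.fun,M0.sum())
o=p["frame"][:,:,::-1].copy();cv2.polylines(o,[np.round(hull(*r.x)).astype(np.int32)],True,(0,0,255),1);cv2.imwrite("pics/w5o.png",cv2.resize(o[120:250,210:350],None,fx=4,fy=4))
s=manip.get_state();T=quatR(s["ee_rot"]);print(s["position"],T)
d=np.array([*r.x,0.044])-s["position"];print("tool shift to TCP z=.044",T.T@d*1000)
E
python3 ringfit.py
```

```text
0.96 [245.6, 149.6, 69.5, 73.2]
[ 0.5711 -0.2238] 141.68627450980392 4295
[ 0.5791 -0.228   0.1456] [[ 0.2333  0.9723  0.0127]
 [ 0.9724 -0.2334  0.0077]
 [ 0.0105  0.0106 -0.9999]]
tool shift to TCP z=.044 [  1.1686  -9.8268 101.4977]
```

View pics/w5o.png

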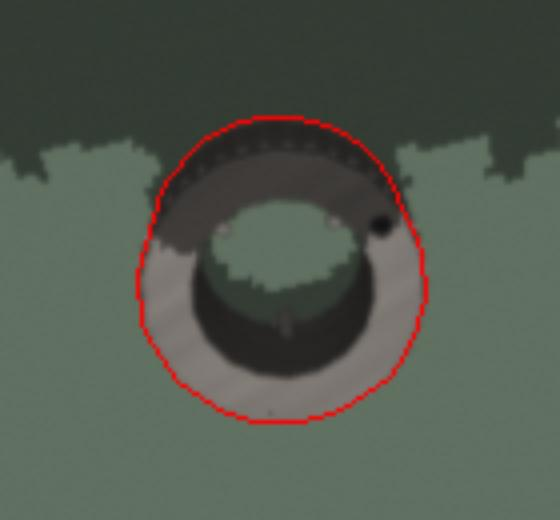

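```bash
python3 -m inch '[[1,0.5,-5,15,0],[1,0.5,-5,25,0],[1,0,0,30,0],[1,0,0,25,0],[1,0,0,0,0],[1,0,0,0,0],[1,0,0,0,0],[1,0,0,0,0]]'
python3 ringfit.py
```

```text
clock: 5.95
position: [0.5774, -0.2221, 0.0573]
ee_rot: [0.009, 0.783, 0.622, 0.011]
contact_force: [-0.3, -0.1, 0.5]
width: 0.0855
0.87 [220.2, 180.3, 104.6, 111.2]
[ 0.5709 -0.2238] 353.278431372549 9168
[ 0.5777 -0.2224  0.0576] [[ 0.2265  0.9736  0.0294]
 [ 0.974  -0.2266 -0.0006]
 [ 0.0061  0.0287 -0.9996]]
tool shift to TCP z=.044 [-3.0539 -6.663  13.4002]
```

View pics/w5.png

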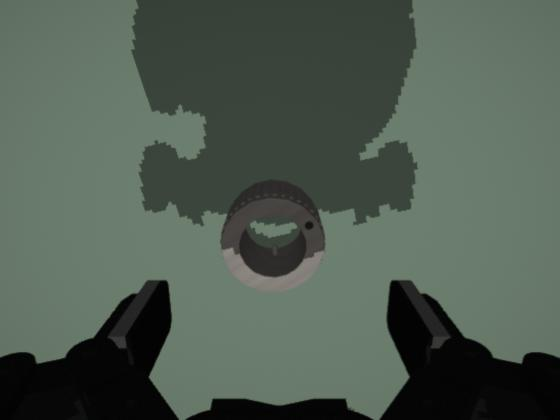

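```bash
cat > st.py <<'E'
from h import *
np.set_printoptions(precision=4,suppress=True)
s=manip.get_state();T=quatR(s["ee_rot"]);print("t",s["clock"],"pos",s["position"],"z",T[:,2],"x",T[:,0],"\nq",s["qpos"],"F",s["contact_force"],"M",s["moment"],"w",s["width"])
E
python3 -m inch '[[1,0,0,-30,0],[1,0,0,-30,0],[1,0,0,-30,0],[1,0,0,-30,0],[1,0,0,0,0],[1,0,0,0,0],[1,0,0,0,0]]' >/dev/null;python3 st.py
python3 -m inch '[[1,0,0,10,0],[1,0,0,10,0],[1,0,0,10,0],[1,0,0,10,0],[1,0,0,10,0],[1,0,0,10,0],[1,0,0,0,0],[1,0,0,0,0],[1,0,0,0,0]]' >/dev/null;python3 st.py
```

```text
t 6.6333 pos [ 0.576  -0.2237  0.1903] z [ 0.0392 -0.006  -0.9992] x [0.2268 0.9739 0.003 ] 
q [-0.4908  0.3436  1.5091  0.0138  1.2515 -1.8369] F [-0.7056  0.868  -0.7331] M [-0.0319 -0.0147 -0.0061] w 0.0856476534815885
t 7.3833 pos [ 0.5738 -0.2217  0.1155] z [ 0.0251  0.0014 -0.9997] x [0.227  0.9739 0.0071] 
q [-0.4895  0.4057  1.6094  0.0146  1.105  -1.8376] F [ 0.1713 -0.3435 -0.406 ] M [-0.0023  0.0277  0.0092] w 0.08529592501702422
```

```bash
for i in 1 2 3 ; do python3 -m inch '[[1,0,0,10,0]]' >/dev/null;python3 st.py|head -1; python3 -m inch '[[1,0,0,-10,0]]' >/dev/null;python3 st.py|head -1;  done
```

```text
t 7.4667 pos [ 0.5756 -0.2224  0.107 ] z [ 0.029  -0.0007 -0.9996] x [0.227  0.9739 0.0059] 
t 7.55 pos [ 0.5731 -0.2213  0.1137] z [ 0.0227  0.0026 -0.9997] x [0.227  0.9739 0.0077] 
t 7.6333 pos [ 0.5763 -0.2228  0.1077] z [ 0.0306 -0.0015 -0.9995] x [0.227  0.9739 0.0055] 
t 7.7167 pos [ 0.5735 -0.2215  0.1147] z [ 0.024   0.0019 -0.9997] x [0.227  0.9739 0.0073] 
t 7.8 pos [ 0.577  -0.2232  0.1094] z [ 0.0328 -0.0027 -0.9995] x [0.227  0.9739 0.0049] 
t 7.8833 pos [ 0.5743 -0.2219  0.1168] z [ 0.0264  0.0007 -0.9996] x [0.227  0.9739 0.0067]
```

```bash
cat > settle.py <<'E'
from h import *
for i in range(4): eyes.get_image("wrist")
E
python3 settle.py; python3 st.py|head -1
for i in 1 2; do python3 -m inch '[[1,0,0,-20,0],[1,0,0,0,0]]' >/dev/null;python3 st.py|head -1;python3 settle.py; python3 st.py|head -1; done
python3 -m inch '[[1,0,0,20,0]]' >/dev/null;python3 st.py|head -1;python3 settle.py; python3 st.py|head -1;
```

```text
t 8.0833 pos [ 0.5775 -0.2236  0.1209] z [ 0.0352 -0.0039 -0.9994] x [0.227  0.9739 0.0042] 
t 8.25 pos [ 0.5766 -0.2234  0.1417] z [ 0.0349 -0.0037 -0.9994] x [0.2269 0.9739 0.0043] 
t 8.45 pos [ 0.5738 -0.222   0.1372] z [ 0.0273  0.0003 -0.9996] x [0.227  0.9739 0.0065] 
t 8.6167 pos [ 0.5721 -0.2214  0.1554] z [ 0.0234  0.0023 -0.9997] x [0.227  0.9739 0.0076] 
t 8.8167 pos [ 0.5698 -0.2202  0.1517] z [ 0.0171  0.0057 -0.9998] x [0.2272 0.9738 0.0094] 
t 8.9 pos [ 0.5725 -0.2213  0.1344] z [ 0.0236  0.0022 -0.9997] x [0.2271 0.9738 0.0075] 
t 9.1 pos [ 0.5695 -0.2197  0.1308] z [ 0.0148  0.0069 -0.9999] x [0.2272 0.9738 0.0101]
```

```bash

for i in 1 ; do python3 -m inch '[[1,0,0,-20,0],[1,0,0,0,0]]' >/dev/null;python3 settle.py; python3 st.py|head -1; done
python3 -m inch '[[1,0,0,35,0]]' >/dev/null;python3 settle.py; python3 st.py|head -1;python3 -m inch '[[1,-3,0,35,0]]' >/dev/null;python3 settle.py; python3 st.py|head -1;
```

```text
t 9.4667 pos [ 0.5668 -0.2186  0.1474] z [ 0.0076  0.0107 -0.9999] x [0.2273 0.9738 0.0121] 
t 9.75 pos [ 0.5661 -0.2177  0.1114] z [ 0.0046  0.0123 -0.9999] x [0.2272 0.9738 0.013 ] 
t 10.0333 pos [ 0.5655 -0.2201  0.0769] z [ 0.0037  0.0129 -0.9999] x [0.2274 0.9737 0.0134]
```

```bash
python3 ringfit.py
```

```text
0.66 [223.7, 196.1, 94.1, 96.7]
[ 0.5709 -0.2238] 256.38823529411764 7415
[ 0.5666 -0.2207  0.0782] [[ 0.2273  0.9738  0.0069]
 [ 0.9737 -0.2274  0.0111]
 [ 0.0124  0.0042 -0.9999]]
tool shift to TCP z=.044 [-2.4519  4.7056 34.1557]
```

```bash
python3 -m inch '[[1,-1.5,2.5,36,0]]' >/dev/null;python3 settle.py; python3 st.py|head -1;python3 -m inch '[[1,-1,2,32,0]]' >/dev/null;python3 settle.py; python3 st.py;
```

```text
t 10.4167 pos [ 0.5689 -0.2221  0.0428] z [ 0.0063  0.0115 -0.9999] x [0.2272 0.9738 0.0127] 
t 10.7 pos [ 0.5708 -0.2232  0.0118] z [ 0.006   0.0117 -0.9999] x [0.2272 0.9738 0.0127] 
q [-0.4941  0.5212  1.712   0.0167  0.9088 -1.8459] F [0.5044 0.0913 0.1115] M [ 0.0017 -0.0234  0.0141] w 0.08541830489351891
```

```bash
python3 -m inch '[[1,0,1,7,0]]' >/dev/null;python3 settle.py; python3 st.py|head -1;python3 -m inch '[[-0.1,0,0,0,0],[-0.3,0,0,0,0],[-0.5,0,0,0,0],[-0.6,0,0,0,0],[-0.6,0,0,0,0],[-0.6,0,0,0,0],[-0.6,0,0,0,0],[-0.6,0,0,0,0]]' 40 >/dev/null;python3 settle.py; python3 st.py;python3 - <<'E'
from h import *
shot("wrist","g1.png");shot("side","g1s.png")
E
```

```text
t 10.9833 pos [ 0.5721 -0.2234  0.0056] z [ 0.0068  0.0112 -0.9999] x [0.2271 0.9738 0.0125] 
t 11.85 pos [ 0.5727 -0.2237  0.0074] z [ 0.0088  0.0102 -0.9999] x [0.2271 0.9738 0.0119] 
q [-0.4934  0.5274  1.7142  0.0168  0.8971 -1.8456] F [-0.689   0.1447 -0.3939] M [-0.0229 -0.048  -0.0131] w 0.04915235595432428
```

View pics/g1.png

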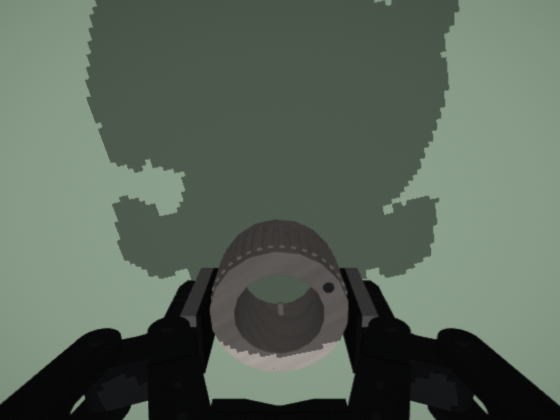

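View pics/g1s.png

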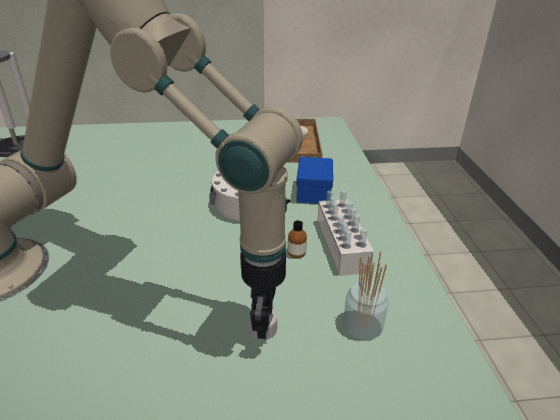

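```bash
python3 -m inch '[[-0.6,0,0,-38,0]]' >/dev/null;python3 settle.py;python3 -m inch '[[-0.6,0,0,-38,0]]' >/dev/null;python3 settle.py; python3 st.py;python3 - <<'E'
from h import *
shot("wrist","g2.png")
E
python3 -m inch '[[-0.6,0,0,-38,-7]]' >/dev/null;python3 settle.py;python3 -m inch '[[-0.6,0,0,-38,-7]]' >/dev/null;python3 settle.py; python3 st.py;python3 -m inch '[[-0.6,0,0,0,-7],[-0.6,0,0,0,-7],[-0.6,0,0,0,-7],[-0.6,0,0,0,-7],[-0.6,0,0,0,-7]]' >/dev/null;python3 settle.py; python3 st.py
```

```text
t 12.5167 pos [ 0.5727 -0.2249  0.0845] z [ 0.0117  0.0087 -0.9999] x [0.227  0.9738 0.0111] 
q [-0.495   0.4423  1.6346  0.0151  1.0586 -1.8441] F [-0.5095 -0.0395 -1.114 ] M [0.0143 0.0252 0.035 ] w 0.04913582884659433
t 13.1333 pos [ 0.5709 -0.225   0.1582] z [ 0.009   0.01   -0.9999] x [-0.0123  0.9999  0.0099] 
q [-0.4967  0.3777  1.5386  0.0139  1.2222 -2.0845] F [ 0.5527 -0.2857 -0.8178] M [ 0.04    0.0713 -0.0264] w 0.048980819218071146
t 13.75 pos [ 0.5656 -0.2221  0.1475] z [-0.0065  0.0185 -0.9998] x [-0.5905  0.8069  0.0188] 
q [-0.4966  0.3864  1.5531  0.014   1.2167 -2.7041] F [-0.0843 -0.0545 -0.2851] M [0.0299 0.0477 0.0524] w 0.048794635682880574
```

View pics/g2.png

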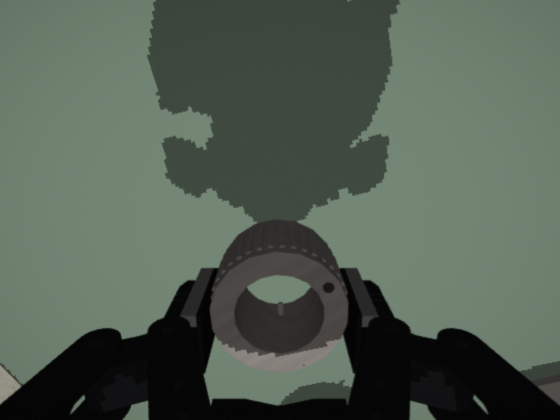

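```bash
python3 -m inch '[[-0.6,24,26,-1,4],[-0.6,29,21,-1,0],[-0.6,29,21,-1,0],[-0.6,29,21,-1,0],[-0.6,29,21,-1,0],[-0.6,29,21,-1,0],[-0.6,29,21,-1,0],[-0.6,29,21,0,0],[-0.6,29,21,0,0],[-0.6,29,21,0,0]]' >/dev/null;python3 settle.py; python3 st.py
```

```text
t 14.7833 pos [0.5963 0.1383 0.1544] z [-0.0101  0.0137 -0.9999] x [-0.5202  0.8539  0.017 ] 
q [ 0.1054  0.3844  1.5379  0.0156  1.2279 -2.0179] F [ 0.2476 -0.27   -0.5143] M [-0.0012 -0.0121  0.0039] w 0.04901746819898559
```

```bash
python3 -m inch '[[-0.6,0,0,0,-7],[-0.6,0,0,0,-7]]' >/dev/null;python3 settle.py; python3 st.py;python3 -m inch '[[-0.6,0,0,-2,-7],[-0.6,0,0,-2,-7]]' >/dev/null;python3 settle.py; python3 st.py;python3 - <<'E'
from h import *
shot("wrist","g3.png");shot("side","g3s.png");shot("scene","g3c.png")
for n in("g3s","g3c"):
  i=cv2.imread(f"pics/{n}.png");i=i[90:240,170:360] if n=="g3s" else i[110:260,300:480]
  cv2.imwrite(f"pics/{n}z.png",cv2.resize(i,None,fx=4,fy=4))
E
```

```text
t 15.15 pos [0.5962 0.1362 0.1539] z [-0.0108  0.0123 -0.9999] x [-0.7095  0.7045  0.0164] 
q [ 0.1029  0.3845  1.5391  0.0142  1.2276 -2.2617] F [-0.5059  0.2668 -0.8986] M [0.0021 0.0176 0.0152] w 0.049074455117598316
t 15.5167 pos [0.596  0.1347 0.1575] z [-0.0117  0.0122 -0.9999] x [-0.8552  0.518   0.0163] 
q [ 0.1005  0.3815  1.5343  0.0141  1.2362 -2.5011] F [-0.2702 -0.5294 -1.0915] M [-0.0511  0.0034  0.044 ] w 0.048849550022115044
```

View pics/g3.png

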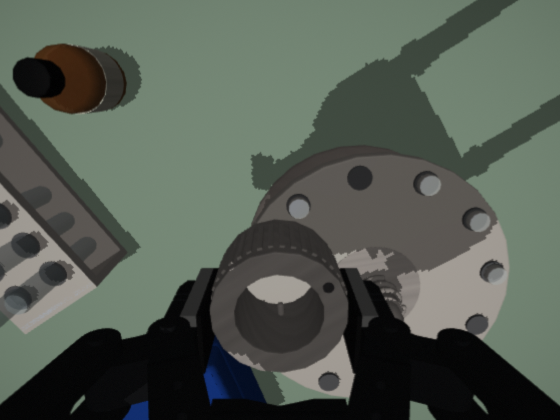

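View pics/g3sz.png

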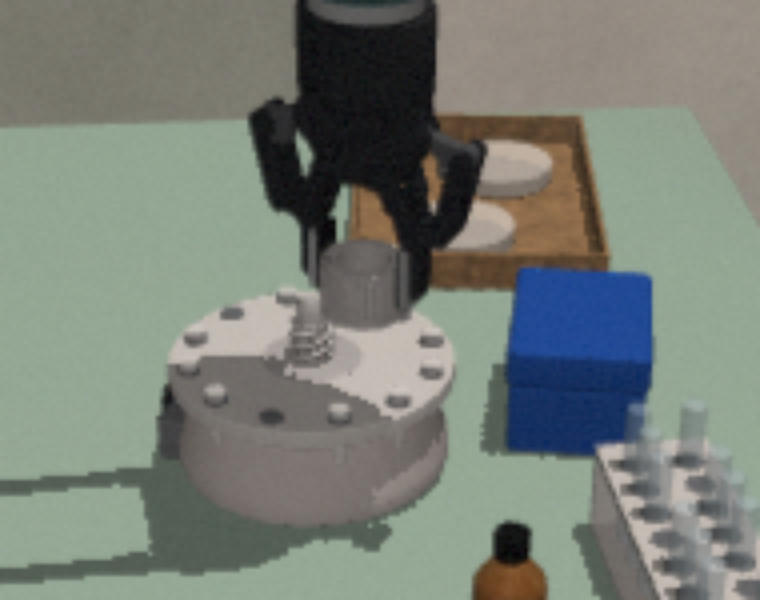

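View pics/g3cz.png

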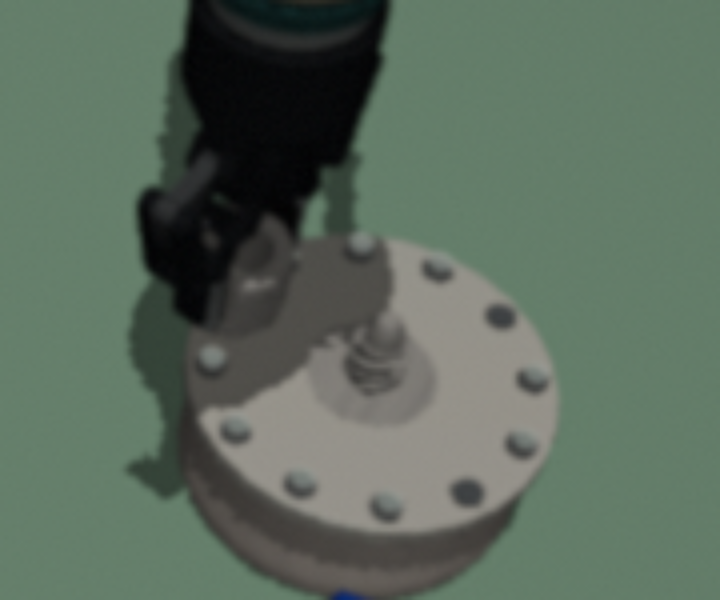

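```bash
cat > rt.py <<'E'
from h import *
from scipy.optimize import least_squares
np.set_printoptions(precision=4,suppress=True)
p=eyes.get_image("wrist");p["M"]=np.array(p["mount"])
th=np.linspace(0,2*np.pi,200)
def ext(x,y,z,r):
    P=np.array([proj(p,[x+r*np.cos(t),y+r*np.sin(t),z]) for t in th]);return np.array([P[:,1].min(),P[:,1].max(),P[:,0].max(),P[:,0].min()])
f=lambda v:np.r_[ext(*v,.025)[:3]-[211,349,371],ext(*v,.016)-[235,323,352,276]]
r=least_squares(f,[0,0,-.028]);print(r.x,r.fun)
E
python3 rt.py; python3 - <<'E'
import cv2
i=cv2.imread('pics/g3.png')[210:380,190:370];cv2.imwrite('pics/g3z.png',cv2.resize(i,None,fx=4,fy=4))
E
```

```text
[-0.0003 -0.0003 -0.0245] [-0.2235 -0.7676  0.5373  0.5547  0.4385 -0.0836 -0.4133]
```

View pics/g3z.png

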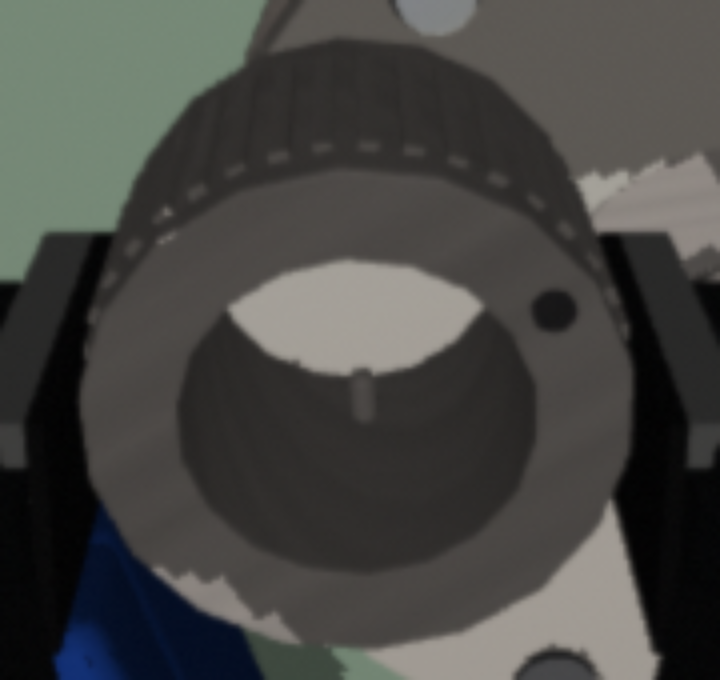

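```bash
python3 -m inch '[[-0.6,31,25,0,0]]' >/dev/null;python3 settle.py; python3 -m inch '[[-0.6,30,25,0,0]]' >/dev/null;python3 settle.py; python3 st.py;cat > v.py <<'E'
from h import *
import sys
k=sys.argv[1]
shot("wrist",k+"w.png");shot("side",k+"s.png");shot("scene",k+"c.png")
o=[]
for n in("s","c"):
  i=cv2.imread(f"pics/{k}{n}.png");i=i[110:210,200:300] if n=="s" else i[140:240,340:440]
  o.append(cv2.resize(i,(400,400),interpolation=cv2.INTER_CUBIC))
cv2.imwrite(f"pics/{k}z.png",np.hstack(o))
E
python3 v.py a
```

```text
t 16.2833 pos [0.5689 0.2103 0.1586] z [-0.0118  0.0113 -0.9999] x [-0.858   0.5135  0.0159] 
q [ 0.2312  0.3736  1.5443  0.0145  1.2326 -2.376 ] F [ 0.2095 -0.4568 -0.3467] M [-0.0293  0.0012 -0.0399] w 0.04924185695953188
```

View pics/az.png

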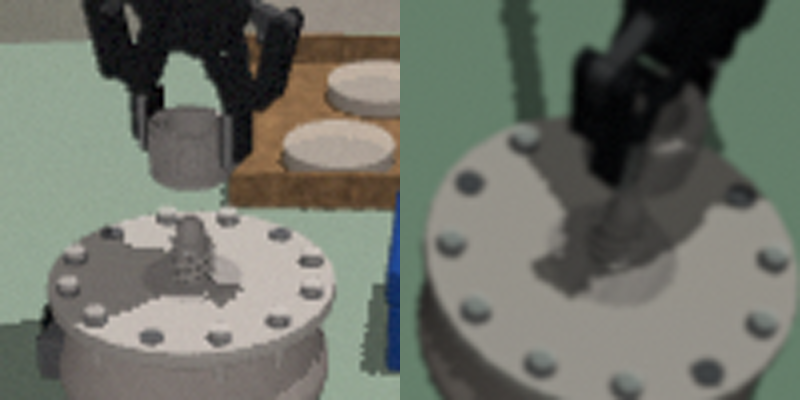

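View pics/aw.png

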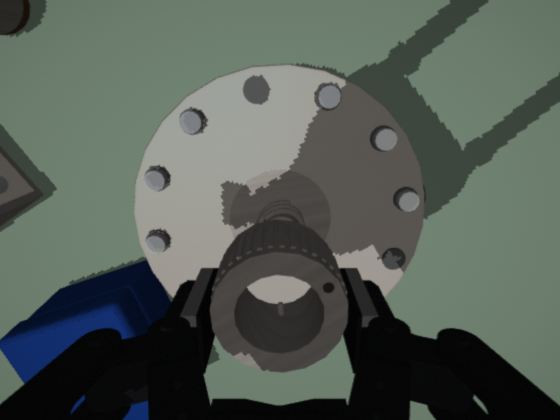

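```bash
python3 - <<'E'
from h import *
np.set_printoptions(precision=4,suppress=True)
s=manip.get_state();T=quatR(s["ee_rot"])
for k in range(1):
  p=shot("wrist")
  # white/plate rim points: fit circle from outline via edges on left/top rim
  m=regions_of(p,"plate_face")
  for q in m[:1]:
    print(q["bbox"],q["confidence"]); 
    cv2.imwrite("pics/am.png",q["mask"].astype(np.uint8)*255)
    c=max(cv2.findContours(q["mask"].astype(np.uint8),cv2.RETR_EXTERNAL,cv2.CHAIN_APPROX_NONE)[0],key=len).reshape(-1,2)
    c=c[(c[:,1]<200)]
    for z in (.074,.08):
      X=np.array([atz(p,(y,x),z)[:2] for x,y in c])
      from scipy.optimize import least_squares
      r=least_squares(lambda v:np.hypot(*(X-v[:2]).T)-.092,[.569,.21],loss="soft_l1",f_scale=.001);print(z,r.x,np.abs(r.fun).mean(), T[:,:2].T@np.append(r.x-s["position"][:2],0))
# triangulate ring/post from scene+side
for n in("scene","side"):
  p=shot(n)
  for t,z in (("post_top",.119),("ring_center",s["position"][2]+.0085),("plate_face",.076)):
    for q in mark_of(p,t)[:1]: print(n,t,q["point"],q["confidence"],atz(p,q["point"],z))
E
```

```text
[135.3, 63.2, 291.4, 240.4] 0.98
0.074 [0.568 0.211] 0.0002517843376709766 [0.0021 0.0008]
0.08 [0.5686 0.2117] 0.0007526607702525529 [0.0019 0.0016]
scene post_top [190.5, 396.4] 0.86 [0.5688 0.2122 0.119 ]
scene ring_center [171.9, 399.5] 0.79 [0.5649 0.2077 0.1671]
scene plate_face [200.7, 391.9] 0.94 [0.5602 0.2115 0.076 ]
side post_top [163.0, 247.2] 0.65 [0.5672 0.2145 0.119 ]
side ring_center [147.3, 246.5] 0.8 [0.5663 0.2044 0.1671]
side plate_face [177.3, 248.1] 0.72 [0.5686 0.218  0.076 ]
```

```bash
python3 -m inch '[[-0.6,1.5,0.5,36,0]]' >/dev/null;python3 settle.py; python3 st.py; for i in 1 ; do python3 -m inch '[[-0.6,0,0,6,0]]' >/dev/null;python3 settle.py; python3 st.py; done;python3 v.py b
```

```text
t 17.2167 pos [0.5668 0.2116 0.1221] z [-0.0144  0.0113 -0.9998] x [-0.8574  0.5143  0.0181] 
q [ 0.2336  0.4022  1.5965  0.0156  1.1543 -2.3741] F [ 0.4159  0.1977 -0.8923] M [ 0.0334 -0.0218  0.0043] w 0.04923612601337026
t 17.5 pos [0.5672 0.2117 0.1168] z [-0.0132  0.0115 -0.9998] x [-0.8575  0.5143  0.0173] 
q [ 0.2337  0.4068  1.6035  0.0157  1.1416 -2.3742] F [ 0.0072  0.3589 -1.5731] M [-0.0235 -0.01   -0.0509] w 0.04899357104615954
```

View pics/bz.png

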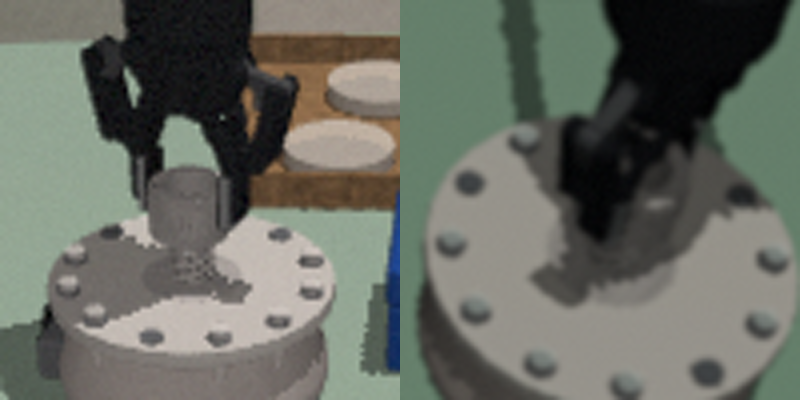

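View pics/bw.png

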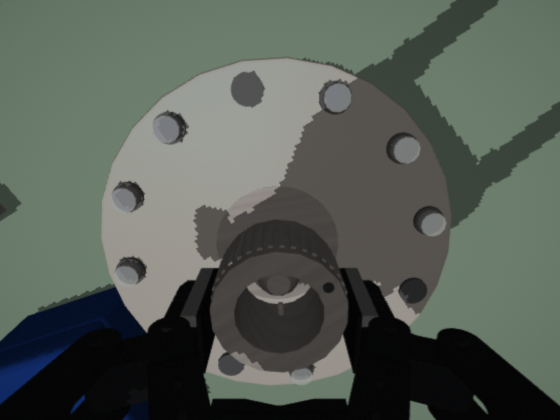

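```bash
python3 - <<'E'
from h import *
np.set_printoptions(precision=4,suppress=True)
i=cv2.imread('pics/bw.png')[240:380,200:360];cv2.imwrite('pics/bwz.png',cv2.resize(i,None,fx=5,fy=5,interpolation=cv2.INTER_CUBIC))
p=eyes.get_image("wrist");p["M"]=np.array(p["mount"])
for y in(-.003,0,.003):print(y,proj(p,[-.0003,y,-.0022]))
E
```

```text
-0.003 [279.2276 279.3374]
0 [285.6165 279.3324]
0.003 [291.9321 279.3274]
```

View pics/bwz.png

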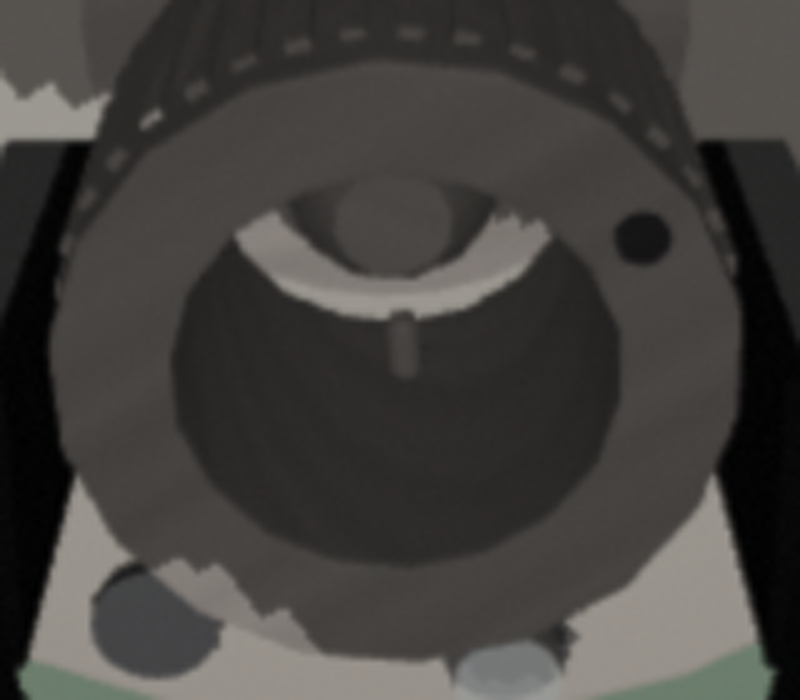

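```bash
for i in 1 2 3; do python3 -m inch '[[-0.6,0,0,5,0]]' >/dev/null;python3 settle.py; python3 st.py; done
```

```text
t 17.9833 pos [0.5668 0.2118 0.1114] z [-0.0139  0.0115 -0.9998] x [-0.8574  0.5143  0.0179] 
q [ 0.2339  0.4116  1.6108  0.0159  1.1302 -2.3742] F [ 0.7616  0.3814 -1.2828] M [ 0.0107 -0.0112  0.026 ] w 0.04947054797085702
t 18.2667 pos [0.5665 0.2119 0.106 ] z [-0.0147  0.0116 -0.9998] x [-0.8574  0.5144  0.0186] 
q [ 0.2341  0.4165  1.6177  0.0163  1.1191 -2.3743] F [ 0.5698  0.3333 -1.0163] M [0.0723 0.0004 0.0057] w 0.048908712690866975
t 18.55 pos [0.5663 0.212  0.1007] z [-0.0151  0.0116 -0.9998] x [-0.8574  0.5144  0.0189] 
q [ 0.2343  0.4214  1.6243  0.0165  1.108  -2.3744] F [-0.0768  0.2485 -0.7013] M [ 0.1532 -0.0575 -0.0509] w 0.048951481915066423
```

```bash
for i in 1 2; do python3 -m inch '[[-0.6,-0.7,0,3,0]]' >/dev/null;python3 settle.py; python3 st.py; done
```

```text
t 18.8333 pos [0.5668 0.2117 0.0976] z [-0.0153  0.0116 -0.9998] x [-0.8573  0.5144  0.0191] 
q [ 0.2335  0.4249  1.6271  0.0166  1.1018 -2.3753] F [-0.599   0.3426 -2.1714] M [ 0.0992 -0.101   0.0035] w 0.04930220758065772
t 19.1167 pos [0.5673 0.2117 0.0966] z [-0.0146  0.0124 -0.9998] x [-0.8573  0.5145  0.0189] 
q [ 0.2329  0.4259  1.6282  0.0173  1.0989 -2.3761] F [-3.5856 -0.7526  9.7248] M [0.063  0.5213 0.0379] w 0.049260904095851134
```

```bash
python3 -m inch '[[-0.6,0,0,0,7],[-0.6,0,0,0,7],[-0.6,0,0,0.4,7]]' >/dev/null;python3 settle.py; python3 st.py;  python3 -m inch '[[-0.6,0,0,0.4,7],[-0.6,0,0,0.4,7],[-0.6,0,0,0.4,7]]' >/dev/null;python3 settle.py; python3 st.py; python3 v.py c
```

```text
t 19.5667 pos [0.5672 0.2115 0.0973] z [-0.0137  0.0123 -0.9998] x [-0.6147  0.7885  0.0181] 
q [ 0.2329  0.4247  1.6284  0.0169  1.0991 -2.0079] F [ 0.7797 -0.2785 -3.0395] M [-0.033  -0.0546  0.0053] w 0.04922801937377749
t 20.0167 pos [0.5677 0.2112 0.0959] z [-0.0129  0.0117 -0.9998] x [-0.2936  0.9558  0.015 ] 
q [ 0.2326  0.4263  1.6297  0.0162  1.0955 -1.6437] F [-0.3396  0.0181 -2.5621] M [-0.011  -0.0041 -0.027 ] w 0.04902456955010573
```

View pics/cz.png

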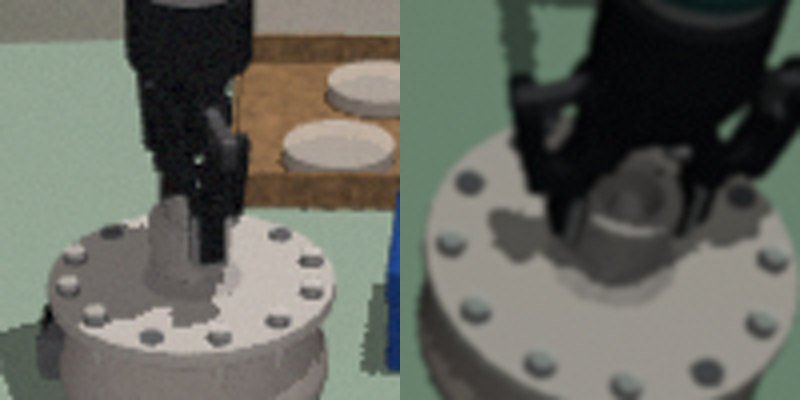

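View pics/cw.png

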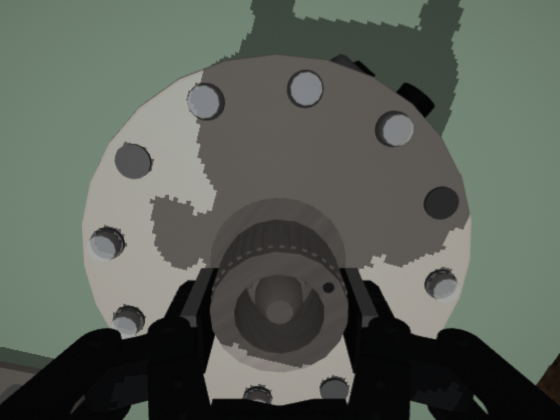

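```bash
for i in 1 2 3; do python3 -m inch '[[-0.6,0,0,0.6,7],[-0.6,0,0,0.6,7],[-0.6,0,0,0.6,7]]' >/dev/null;python3 settle.py; python3 st.py;done
```

```text
t 20.6167 pos [0.5684 0.211  0.0944] z [-0.0112  0.0112 -0.9999] x [0.0693 0.9975 0.0104] 
q [ 0.2326  0.4277  1.6314  0.0152  1.0908 -1.2759] F [ 0.5146 -0.0171 -1.5504] M [-0.0535  0.0048  0.0297] w 0.04880999121350894
t 21.0667 pos [0.5688 0.2108 0.093 ] z [-0.01    0.0107 -0.9999] x [0.4183 0.9083 0.0055] 
q [ 0.2326  0.4291  1.6332  0.0143  1.0866 -0.9134] F [-0.2791 -0.1175 -1.7151] M [-0.0164 -0.0175  0.0362] w 0.048920214175372546
t 21.5167 pos [0.5691 0.2106 0.0914] z [-0.0091  0.0099 -0.9999] x [0.7117 0.7025 0.0005] 
q [ 0.2326  0.4305  1.6351  0.0133  1.0826 -0.5525] F [-0.5521  0.3097 -1.5997] M [ 0.0098 -0.0326 -0.0048] w 0.04910597611458307
```

```bash
for i in 1 2 3 4; do python3 -m inch '[[-0.6,0,0,0.6,7],[-0.6,0,0,0.6,7],[-0.6,0,0,0.6,7]]' >/dev/null;python3 settle.py; python3 st.py;done
```

```text
t 21.9667 pos [0.5691 0.2101 0.0899] z [-0.009   0.0088 -0.9999] x [ 0.9135  0.4068 -0.0046] 
q [ 0.2326  0.432   1.6372  0.0121  1.0792 -0.192 ] F [ 0.19   -0.3091 -2.5158] M [-0.0346 -0.0021  0.0153] w 0.049207822544210134
t 22.4167 pos [0.5686 0.2096 0.0883] z [-0.0099  0.0077 -0.9999] x [ 0.9982  0.0591 -0.0094] 
q [0.2326 0.4333 1.6396 0.011  1.0766 0.1682] F [-0.4921  0.0366 -0.4756] M [-0.0915  0.0907 -0.0209] w 0.04918693900745487
t 22.8667 pos [0.568  0.2094 0.0867] z [-0.011   0.0068 -0.9999] x [ 0.9551 -0.2961 -0.0125] 
q [0.2328 0.4346 1.6419 0.0104 1.0742 0.5284] F [-1.0881  0.516  -1.2997] M [ 0.0079  0.1522 -0.0042] w 0.04910723733072166
t 23.3167 pos [0.5673 0.2092 0.0851] z [-0.0121  0.0061 -0.9999] x [ 0.7896 -0.6134 -0.0133] 
q [0.2329 0.4359 1.6443 0.01   1.0718 0.8886] F [-1.7259  0.5264 -1.207 ] M [0.0458 0.2415 0.0002] w 0.04892745303101398
```

```bash
for i in 1 2; do python3 -m inch '[[-0.6,-0.2,0,0.6,7],[-0.6,-0.2,0,0.6,7],[-0.6,-0.2,0,0.6,7]]' >/dev/null;python3 settle.py; python3 st.py;done; python3 v.py d
```

```text
t 23.7667 pos [0.5668 0.2094 0.0843] z [-0.0117  0.0056 -0.9999] x [ 0.5233 -0.8521 -0.0109] 
q [0.2339 0.4361 1.6462 0.0093 1.0695 1.2494] F [-2.2366 -1.454   2.8016] M [-0.0905  0.3792 -0.0061] w 0.0490049115805345
t 24.2167 pos [0.5664 0.21   0.0831] z [-0.0118  0.0054 -0.9999] x [ 0.1899 -0.9818 -0.0076] 
q [0.235  0.4369 1.6481 0.0092 1.0667 1.6102] F [-2.0151  0.2684  1.662 ] M [-0.0771  0.3323  0.0107] w 0.04909672782726821
```

View pics/dz.png

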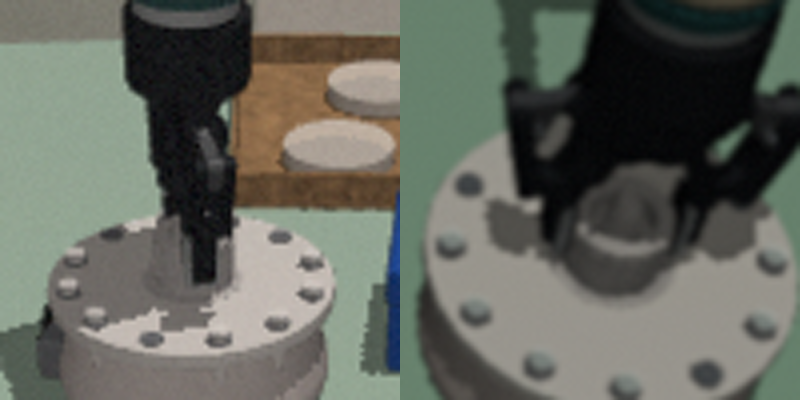

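View pics/dw.png

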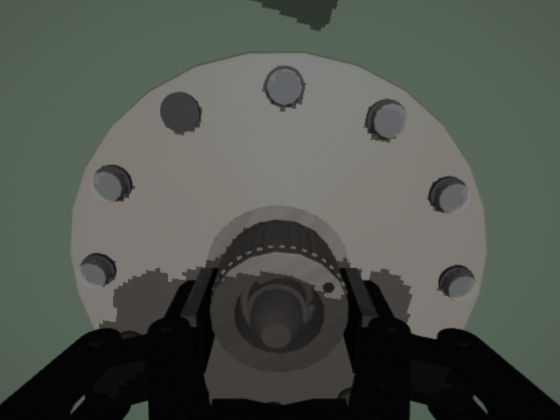

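```bash
for i in 1 2 3; do python3 -m inch '[[-0.6,0,-0.2,0.45,6],[-0.6,0,-0.2,0.45,6]]' >/dev/null;python3 settle.py; python3 st.py;done
```

```text
t 24.7333 pos [0.5662 0.2102 0.0823] z [-0.0128  0.0058 -0.9999] x [-0.017  -0.9998 -0.0056] 
q [0.2351 0.4381 1.6485 0.0098 1.066  1.818 ] F [-3.1127  0.8708  1.3841] M [-0.0018  0.5046 -0.0115] w 0.04905490816516931
t 25.1 pos [0.5662 0.2104 0.0815] z [-0.0135  0.0061 -0.9999] x [-0.2191 -0.9757 -0.003 ] 
q [0.2351 0.4393 1.649  0.0104 1.0652 2.0218] F [-2.7806  0.1073  3.0957] M [ 0.1182  0.5866 -0.1192] w 0.04867058971511854
t 25.4667 pos [0.5662 0.2106 0.0809] z [-0.0141  0.0066 -0.9999] x [-0.4118 -0.9113 -0.0002] 
q [0.2351 0.4401 1.6492 0.0111 1.0645 2.2249] F [-3.2628  1.0972  4.6998] M [ 0.1117  0.6004 -0.0847] w 0.04947970583341046
```

```bash
for i in 1 2; do python3 -m inch '[[-0.6,0.1,0.3,0.25,5]]' >/dev/null;python3 st.py;python3 settle.py; python3 st.py;done
```

```text
t 25.55 pos [0.5663 0.2108 0.0808] z [-0.0131  0.0069 -0.9999] x [-0.4874 -0.8732  0.0004] 
q [0.2354 0.4399 1.6498 0.0111 1.0631 2.3098] F [-1.1104  1.7309  2.8702] M [0.1521 0.3192 0.1398] w 0.0490861117622103
t 25.75 pos [0.5663 0.2109 0.0808] z [-0.0132  0.007  -0.9999] x [-0.4868 -0.8735  0.0003] 
q [0.2353 0.44   1.6497 0.0113 1.0632 2.309 ] F [-2.2493  1.5647  2.7134] M [ 0.2112  0.3743 -0.073 ] w 0.04907028505420519
t 25.8333 pos [0.5664 0.2112 0.0807] z [-0.0122  0.0075 -0.9999] x [-0.5595 -0.8289  0.0006] 
q [0.2357 0.4399 1.6501 0.0116 1.0617 2.3945] F [-2.0148  1.2793  1.9459] M [0.2068 0.3808 0.1649] w 0.04898819208049569
t 26.0333 pos [0.5665 0.2112 0.0807] z [-0.0122  0.0076 -0.9999] x [-0.5587 -0.8294  0.0005] 
q [0.2356 0.4399 1.6501 0.0117 1.0617 2.3935] F [-2.1472  3.4205  2.0267] M [ 0.2003  0.3281 -0.0725] w 0.04894645518965643
```

```bash
python3 v.py e; python3 - <<'E'
import cv2,numpy as np
a=cv2.imread('pics/dw.png')[220:390,190:370];b=cv2.imread('pics/ew.png')[220:390,190:370]
cv2.imwrite('pics/ez2.png',cv2.resize(np.hstack([a,b]),(800,378),interpolation=cv2.INTER_CUBIC))
E
```

```text
(no output)
```

View pics/ez2.png

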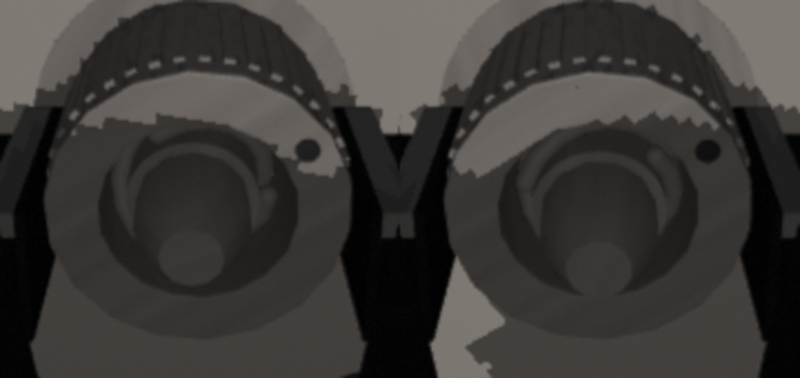

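View pics/ez.png

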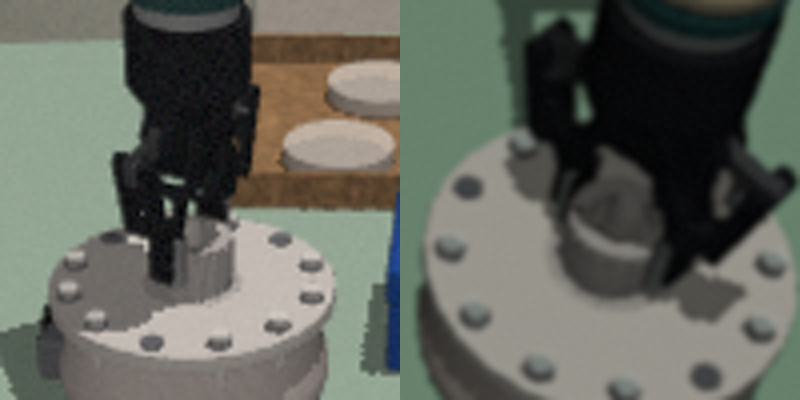

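```bash
cat > ms.py <<'E'
from h import *
np.set_printoptions(precision=4,suppress=True)
L=[]
for i in range(5):
    eyes.get_image("side");s=manip.get_state();L.append(np.r_[s["contact_force"],s["moment"],s["position"]*np.array(1000.) if 0 else np.array(s["position"])*1000,s["qpos"][5]])
L=np.array(L);print("F",L[1:,:3].mean(0),"M",L[1:,3:6].mean(0),"sdMz",L[1:,5].std(),"pos",L[1:,6:9].mean(0),"q6",L[-1,9],"t",s["clock"])
E
python3 ms.py; for i in 1 2 3; do python3 -m inch '[[-0.6,0.1,0,0.2,4]]' >/dev/null;python3 ms.py;done
```

```text
F [-0.4009  3.2934  2.7262] M [ 0.4017  0.1399 -0.0198] sdMz 0.025707260086870336 pos [566.4671 211.2167  80.6888] q6 2.3959862690177665 t 26.4333
F [-1.1952  3.1823  2.9628] M [ 0.2272  0.2614 -0.1241] sdMz 0.027824308807802244 pos [566.4146 211.1351  80.5263] q6 2.4645378164355978 t 26.7667
F [-0.9535  3.1655  3.1639] M [ 0.1979  0.3199 -0.174 ] sdMz 0.014759496471301007 pos [566.3453 211.0543  80.3868] q6 2.532812663967237 t 27.1
F [-1.4155  3.4603  3.0331] M [ 0.2353  0.3207 -0.2471] sdMz 0.01680821724781119 pos [566.269  211.0844  80.2419] q6 2.6011712030447205 t 27.4333
```

```bash
python3 -m inch '[[0.3,0,0,0,0],[0.6,0,0,0,0],[0.6,0,0,0,0],[0.6,0,0,0,0]]' ; python3 ms.py; python3 v.py f
```

```text
clock: 27.77
position: [0.5667, 0.2078, 0.0786]
ee_rot: [-0.005, -0.378, 0.926, 0.003]
contact_force: [-0.3, -0.1, 0.4]
width: 0.0685
F [-0.4972  0.2619  0.1771] M [-0.0163  0.0182  0.0046] sdMz 0.03891188487861375 pos [566.6564 208.2514  78.7545] q6 2.5976639227380454 t 28.0167
```

View pics/fw.png

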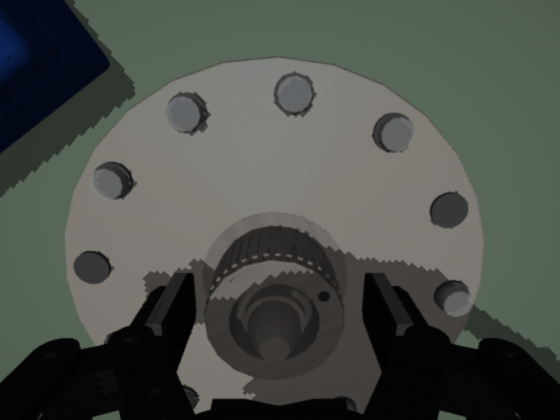

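```bash
python3 -m inch '[[0.7,0,0,-15,0],[0.8,0,0,-25,0],[0.8,0,0,-30,0],[0.8,0,0,-30,0],[0.8,0,0,-20,0],[0.8,0,0,0,0]]' ; python3 ms.py; python3 v.py k
```

```text
clock: 28.67
position: [0.5663, 0.2078, 0.2013]
ee_rot: [-0.009, -0.378, 0.926, 0.004]
contact_force: [0.3, -0.4, 0.2]
width: 0.0766
F [-0.0555 -0.421  -0.3024] M [ 0.0248 -0.0129 -0.0146] sdMz 0.02667576856764685 pos [563.2904 207.0288 195.8887] q6 2.5982347027197497 t 28.9167
```

View pics/kw.png

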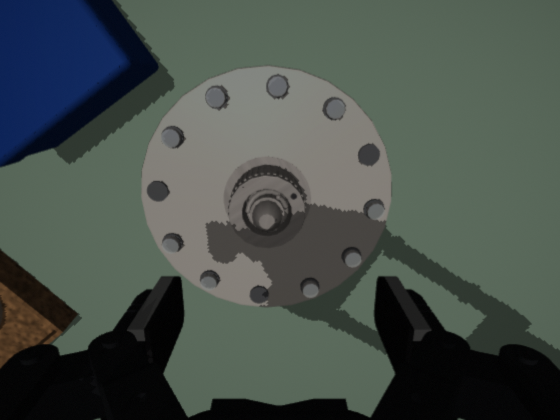

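View pics/kz.png

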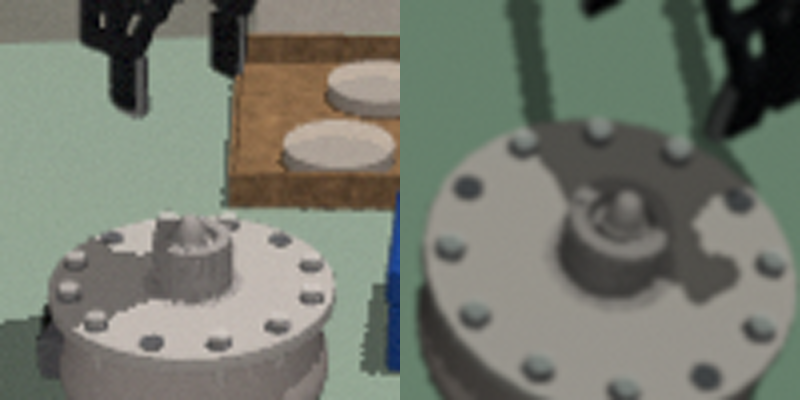

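```bash
python3 - <<'E'
from h import *
print(manip.sign_off())
E
```

```text
the job is handed in; nothing more can be done
None
```

The ring is screwed down on the mixer's post and clamping the tube plate, and I've handed the job in. I used about 29 of the 72 s. The sign-off gave no verdict, and I never measured the clamping force itself.

**What I did:** I gripped the ring across its outside and lowered it onto the post. It met the thread with its rim roughly 11 mm below the thread's start. I then turned it about 285° clockwise in one grip. The plate met the ring after roughly 200°.

**The stop:** Over the last three 4° steps the standing torque rose from 0.02 to 0.12, 0.17 and 0.25 N m. The ring sank about 0.15 mm per step, which fits the plate being home on its pad. That puts the clamping force at roughly 15–20 N by my estimate, well under 60 N. I stopped there and let go.

**Last checks:**
- **Ring:** After I let go it stood upright and flat on the plate around the post. By eye, the dot hadn't turned back.
- **Robot:** The gripper was clear and touching nothing.
- **Bystanders:** I kept the arm clear of the rack, jar, box and bottle, but didn't measure them again at the end.

**What disagreed:**
- **Torque sign:** The standing torque was opposite in sign to the torque while turning. I put this down to the arm springing back slightly after each step. I didn't grip the ring again to confirm it.
- **Side load:** The tool was about 0.013 rad off vertical and pushed sideways with about 3.5 N in the grip. It shifted about 3 mm when I let go.
- **Joint 6:** Before the transfer it briefly read -2.704 rad against its -2.70 limit. I turned it back straight away and got no fault report.

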